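# Lock the workshop blade box

### The job

Lock up the yellow blade box: fold its steel hasp leaf down flat onto the brass lock, take the steel shackle with the blue sleeve out of its stand, put both legs through the leaf into the lock and press it down until the hidden pawl clicks and it stays down by itself. Feel for the holes and press gently, never with more than about 50 N on the lock; leave the other shackle and everything else on the bench alone, and let go at the end.

Things in the scene. Friction and masses are not known exactly. Their poses are not given: they have to be found in the camera images.
- blade_box: Fixed yellow steel box with grey lid and a brass padlock body standing in a cradle on its front ledge. Origin: on the bench under the cradle's middle. z up, +x from the lock back over the box, y along the lock's long side. Box and lid, 80 mm high, cover x = 22 to 190 mm, y = -114 to 114 mm; a low lid handle at x = 130 mm rises to 99 mm.
- lock_top (a point): Middle of the cradle at the height of the lock's top face (34 x 78 mm, 78 mm above the bench); axes as blade_box. The two holes are 12 x 12 mm square, 34 mm deep, 40 mm apart, at x = 0, y = -20 and +20 mm; but the lock stands up to 9 mm to either side along y of this point (unreported, both holes together, does not slide), so find them by feel.
- lock_bottom (a point): Bottom of the holes, 34 mm below lock_top. Pawls hidden in the lock drag on the legs from 14 mm depth and snap in at 32 mm; a spring pushes up over the last 10 mm with up to 5 N. A push of 5 to 16 N in all makes it click. Not clicked, the shackle is sprung up 10 mm. Over 50 N between shackle and lock, leaf or box is damage, knocks included: come down slowly.
- hasp_leaf (a joint): Angle (rad) of the steel hasp leaf, 64 mm long from hinge to end, 80 mm wide, 4 mm thick. 0 = flat on the lock, reaching from the hinge to box -x; grows as it lifts, pi/2 upright, at most 2.0, leaning back over the lid. It starts at 1.3 to 1.9 and stays where it is left; 1 to 2 N at its end moves it.
- hasp_hinge (a point): Middle of the leaf's hinge line, 80.5 mm above the bench, 34 mm behind lock_top in box x; the hinge runs along box y (axes as blade_box), leaf centred on it. Flat, the leaf's top is 82.5 mm above the bench, and two slots in it lie over the holes: x = -8 to 8 mm and y = 5 to 35 mm on either side of lock_top.
- shackle_grip (a point): Centre of the blue sleeve on the bow of the steel U-shaped shackle, 150 g, standing upright. Sleeve 13 mm (x) by 26 mm (y) by 15 mm (z). Leg tips 73.5 mm below this point; legs 10 mm round, 40 mm apart along the shackle's y, flat tips 9 mm wide; z up; fits either way round. Fully home, this point is 117.5 mm above the bench (latched: up to 3 mm more).
- stand_top (a point): Middle of the top of the plywood stand (60 x 100 mm, 40 mm high, y along the long side) that holds the steel shackle, its legs in two loose 13 mm holes 30 mm deep. Fixed; lift the shackle straight up out of it.
- brass_shackle_grip (a point): Centre of the orange sleeve of a brass shackle, otherwise alike but with legs 52 mm apart, which does not fit; it stands in a second plywood stand. Left alone.
- tape_roll: Roll of white tape lying flat, 90 mm across, 24 mm high. Origin under its centre. Left alone.
- cup: Yellow cup, 72 mm across, 85 mm high. Origin under its centre. Left alone.
- wood_disc: Small wooden disc, 44 mm across, 8 mm thick. Left alone.
- screwdriver: Red-handled screwdriver, 170 mm long. Left alone.

How it is judged:
By the outcome, as a careful person would: the job done as asked, in the order asked, and still so for the second after the job is handed in, with the robot touching nothing.
It also fails if it takes over 72 s, if anything falls off the work surface, if the arm or the gripper's body presses on something with over 40 N, if the wrist force passes 120 N, or if a joint passes its speed limit or range.

### The arm

A 6-joint arm with a two-finger parallel gripper is mounted at the origin on the work surface. World frame = base frame: x ahead of the robot, y to its left, z up, the work surface at z = 0. Lengths are in m, angles in rad, forces in N, time in s.
With the tool pointing down it reaches from about 0.35 to 0.975 m from the base axis. Payload 4.9 kg.
Tool frame: the origin (TCP) lies between the finger pads; the fingertips stand 22 mm ahead of it and the grasp point (between the pads) lies 3 mm ahead of it; z points along the fingers, y is the line along which they close (so a half turn about z gives the same grasp; the last joint's range is limited). The gripper opens to 85 mm and grips with 20 to 120 N. Pads are 22 mm wide; open, the fingers measure 114 mm over their backs; the gripper's body (76 mm by 85 mm) begins 54 mm behind the grasp point. The pads swing forward as they close: fully open they stand 13 mm farther back than shut.
Start: joints at [1.022, 0.053, 1.613, -0, 1.476, -0.119], TCP at [0.26, 0.568, 0.253] pointing down, gripper open.
Joint ranges: [-3.01, 3.01], [-1.01, 2.22], [0.06, 2.58], [-1.02, 4.17], [0.09, 2.62], [-3.14, 3.14]. Speed limits (rad/s): [2.57, 2.57, 3.14, 3.14, 3.14, 3.14].

### API

Orientations are given as a unit quaternion [w, x, y, z].
In Python, from plant import state, grab_frame, get_calibration, job_done, recognise, regions_of gives the robot as it stands.
- The arm moves only by the tool apply_moves, never from a script. Its argument "targets" is a list of rows, each an object with "translation": the shift along the tool's x, y, z normalised to -1 to 1, where 1 is 100 mm, a list of three; "twist": the turn about the tool's z normalised to -1 to 1, where 1 is 0.1 rad; "hand": the opening, from 0 (shut) to 1 (fully open). A call has 1 to 8 rows; each row shifts and turns the commanded pose from where the row before left it, along the tool's axes as they then stand; what a row does not reach is not made up. A row lasts 1/10 s, in which the tool goes at most 50 mm and 8.59 degrees, less where a joint would pass 70% of its speed; a pose out of reach is approached as far as the arm can. A call with a number of a shift or a turn outside -1 to 1 is refused whole. A call with a gripper value outside its range is refused whole. The fingers move at their own pace and stop on an object; the grip force is fixed at half the most. Time passes only in rows, so rows that do not move let the fingers close. It gives the time, the measured TCP pose, the force, the opening and the grip force at its end, in the units of the state.
- state(): the state, without advancing time (a new reading comes with each control period).
- grab_frame(name): name is "scene" or "top" or "wrist"; returns the picture (480x640x3 uint8, red, green, blue); there is no depth.
- get_calibration(name): a dict with "camera_matrix" (3x3 intrinsics, pixels), "pose" (4x4, takes a point from camera to world coordinates). Camera axes: x right, y up, looking along -z (the intrinsics and any distortion apply to the point x, -y, -z); pixel columns grow to the right and rows downward; lengths in m; the calibration is good to about 2 mm. A picture is of the moment at which its call begins: read the wrist's pose just before it. get_calibration takes no time and is no camera call; for the wrist camera it gives the pose at the moment of the call.
- job_done(): hands the job in; it is judged then, once.
Trained networks look in the newest picture that a camera, given by its name, has taken for a name from the list of things; names that differ only in an ending like _2 or _b are one class to them, and where a whole thing is asked for, a point or a joint stands for the part that bears it (a point fixed in the world has none). Each returns a list of dicts, best first, with "score" (0 to 1); they miss things now and then, are a little off and sometimes report something else, mostly with a low value. They report only what shows in the picture. A call takes as long as a camera call.
- recognise(camera, query): "point" ([x, y, z] in m, in world coordinates, good to about 4 mm: the middle of the surface that is visible of it).
- regions_of(camera, query): "pixels" (480x640 bool, what is visible of it).
The state is a dict: "time": time; "joint_pos": joint angles; "joint_vel": joint speeds; "joint_efforts": joint torques, N m; "tool_pos": TCP position; "tool_rot": TCP orientation; "contact_force": force on the tool from outside, world axes, zero at the start; "ft_torque": the same for the moment, N m; "gripper_width": opening from 0.0 (shut) to 1.0 (fully open); "grasp_force": force on a finger pad.
Only numpy, scipy, OpenCV 4.12 (cv2) and the standard library are available. Lean on these libraries where they do the work, as an engineer would, in place of code of your own. Each camera call takes 0.05 s, during which the arm holds its last target. There are 200 camera calls.

## Working session

There is one attempt and no reset: what is moved stays moved. The work goes in short steps, Python scripts to look and compute and a tool call to move; the robot and the scene stay as the last step left them, time stands still between calls to the robot, and variables do not carry over. Pictures are saved under pics/ and viewed, at most 10 in all, crops included, and the job is handed in when it is done.

Besides the shell and the picture viewer there is one more tool, called after ">>>" as name(argument=value, ...), one argument or row to a line, values as JSON. apply_moves: Moves the arm, as the interface text tells. Its arguments: {"type":"object","properties":{"targets":{"type":"array"}},"required":["targets"]}

```bash
mkdir -p pics; ls; python3 - <<'E'
from plant import *
import cv2,numpy as np
s=state();print(s)
for c in ("top","scene"):
    im=grab_frame(c);cv2.imwrite(f"pics/{c}0.png",im[:,:,::-1])
    k=get_calibration(c);print(c,np.round(k["camera_matrix"],1).tolist(),np.round(k["pose"],3).tolist())
    for q in ("blade_box","hasp_leaf","shackle_grip","stand_top","brass_shackle_grip","tape_roll","cup","lock_top","hasp_hinge"):
        try: print(c,q,[(np.round(r["point"],3).tolist(),round(r["score"],2)) for r in recognise(c,q)[:3]])
        except Exception as e: print(q,e)
print(state()["time"])
E
```

```text
pics
{'time': 0.0, 'joint_pos': array([ 1.02202199e+00,  5.33230342e-02,  1.61430297e+00,  6.85223039e-06,
        1.47602107e+00, -1.18958975e-01]), 'joint_vel': array([-0.00118249, -0.00051533,  0.00032323, -0.00093676,  0.00033749,
        0.00035651]), 'joint_efforts': array([-4.65960093e-04, -3.93679333e+01, -3.70178461e+01, -6.40105850e-05,
        6.89520588e-03,  1.00710889e-05]), 'tool_pos': array([0.26010546, 0.56765856, 0.2520786 ]), 'tool_rot': array([-3.39837903e-04,  2.13257440e-01,  9.76995501e-01, -9.69373747e-04]), 'contact_force': array([-0.01319039, -0.33016085, -1.01323935]), 'ft_torque': array([0.01788079, 0.06259626, 0.01536955]), 'grasp_force': 0.0, 'gripper_width': 0.9971186609163711}
top [[501.2, 0.0, 318.3], [0.0, 501.2, 237.1], [0.0, 0.0, 1.0]] [[-0.015, 0.991, -0.136, 0.382], [-1.0, -0.018, -0.015, -0.078], [-0.018, 0.135, 0.991, 1.244], [0.0, 0.0, 0.0, 1.0]]
top blade_box [([0.562, 0.016, 0.082], 0.88)]
top hasp_leaf []
top shackle_grip [([0.451, 0.265, 0.083], 0.61)]
top stand_top [([0.446, 0.272, 0.04], 0.96)]
top brass_shackle_grip [([0.453, -0.288, 0.084], 0.68)]
top tape_roll [([0.684, 0.349, 0.026], 0.96)]
top cup [([0.669, -0.34, 0.045], 0.88)]
top lock_top [([0.56, 0.013, 0.08], 0.97)]
top hasp_hinge []
scene [[593.7, 0.0, 329.5], [0.0, 593.7, 232.9], [0.0, 0.0, 1.0]] [[-0.49, -0.485, 0.725, 1.5], [0.872, -0.277, 0.404, 0.462], [0.005, 0.829, 0.559, 0.807], [0.0, 0.0, 0.0, 1.0]]
scene blade_box [([0.612, 0.028, 0.079], 0.68)]
scene hasp_leaf [([0.516, 0.034, 0.109], 0.91)]
scene shackle_grip [([0.454, 0.28, 0.075], 0.67)]
scene stand_top [([0.478, 0.276, 0.038], 0.84)]
scene brass_shackle_grip []
scene tape_roll [([0.668, 0.35, 0.021], 0.67)]
scene cup [([0.672, -0.327, 0.061], 0.68), ([0.669, 0.351, 0.023], 0.25)]
scene lock_top [([0.612, 0.033, 0.082], 0.9)]
scene hasp_hinge [([0.612, 0.03, 0.08], 0.69)]
1.0
```

View pics/top0.png

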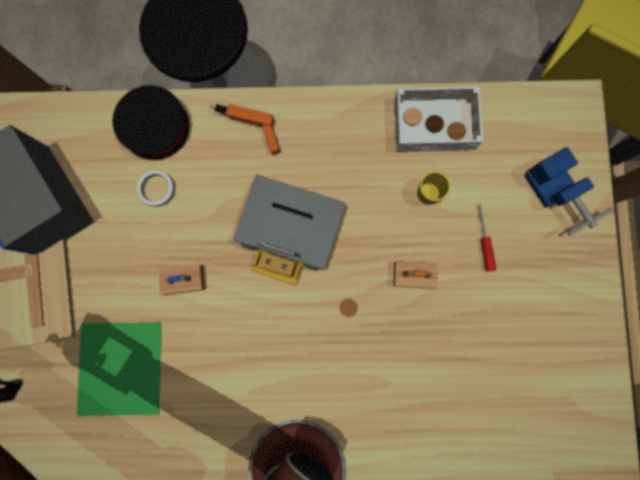

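View pics/scene0.png

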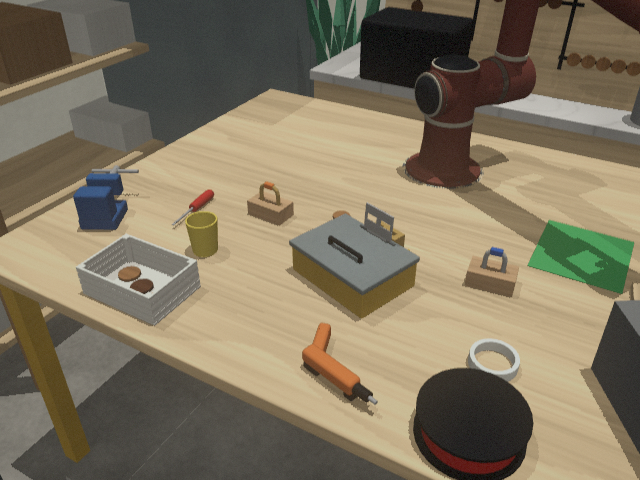

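The top view shows the lock with both holes near (268,261) and (284,266), the leaf upright at (279,248) and the box turned about -16°. The blue shackle stands at (179,279) and the brass one at (417,273). The scene view confirms the leaf is standing up.

```bash
cat > h.py <<'E'
from plant import *
import cv2,numpy as np
from scipy.spatial.transform import Rotation as R
def rot(s=None):
    w,x,y,z=(s or state())["tool_rot"];return R.from_quat([x,y,z,w])
def w2p(c,p,k=None):
    k=k or get_calibration(c);T=np.linalg.inv(k["pose"]);q=np.atleast_2d(p)@T[:3,:3].T+T[:3,3]
    q=q*[1,-1,-1];u=q@np.array(k["camera_matrix"]).T;return u[:,:2]/u[:,2:]
def p2w(c,uv,z,k=None):
    k=k or get_calibration(c);P=np.array(k["pose"]);uv=np.atleast_2d(uv).astype(float)
    d=np.c_[uv,np.ones(len(uv))]@np.linalg.inv(k["camera_matrix"]).T*[1,-1,-1]@P[:3,:3].T
    return P[:3,3]+d*((z-P[2,3])/d[:,2])[:,None]
def go(p,yaw=None,s=None):
    """shift in tool axes (units of 100 mm) to world p; yaw = wanted world heading of tool y"""
    s=s or state();r=rot(s);print("t",round(s["time"],2),"tool",np.round(s["tool_pos"],4),"F",np.round(s["contact_force"],1),"w",round(s["gripper_width"],3))
    print("shift",np.round(r.inv().apply(np.array(p)-s["tool_pos"])/.1,3))
    ty=r.as_matrix()[:,1];h=np.arctan2(ty[1],ty[0]);print("tool y heading",round(h,3),"tool z",np.round(r.as_matrix()[:,2],3))
    if yaw is not None:
        d=-(yaw-h);d=(d+np.pi/2)%np.pi-np.pi/2;print("twist total (0.1rad)",round(d/.1,2),"j6",round(s["joint_pos"][5],2))
def rect(m):
    c=max(cv2.findContours(m.astype(np.uint8),cv2.RETR_EXTERNAL,cv2.CHAIN_APPROX_NONE)[0],key=cv2.contourArea)
    return cv2.minAreaRect(c),c
E
python3 - <<'E'
from h import *
im=grab_frame("top")
for q,z in (("blade_box",.08),("lock_top",.078),("stand_top",.04),("shackle_grip",.085)):
    for r in regions_of("top",q)[:1]:
        m=r["pixels"];rc,_=rect(m);b=p2w("top",cv2.boxPoints(rc),z)
        print(q,round(r["score"],2),m.sum(),np.round(b[:,:2],3).tolist(),"centre",np.round(b.mean(0)[:2],3),"edge",[round(float(np.degrees(np.arctan2(*(b[i+1]-b[i])[[1,0]]))),1) for i in (0,1)],[round(float(np.linalg.norm(b[i+1]-b[i])),3) for i in (0,1)])
print(p2w("top",[(268,261),(284,266)],.078))
go([.5,.1,.3],0)
E
```

```text
blade_box 0.93 7996 [[0.485, 0.158], [0.7, 0.091], [0.623, -0.129], [0.413, -0.058]] centre [0.555 0.015] edge [-17.3, -109.1] [0.225, 0.233]
lock_top 0.84 8077 [[0.486, 0.159], [0.702, 0.089], [0.623, -0.131], [0.411, -0.056]] centre [0.556 0.015] edge [-18.0, -109.9] [0.228, 0.233]
stand_top 0.96 1023 [[0.473, 0.332], [0.485, 0.221], [0.423, 0.212], [0.412, 0.322]] centre [0.448 0.272] edge [-83.8, -172.0] [0.111, 0.063]
[[0.48729901 0.05832686 0.078     ]
 [0.47496782 0.02096389 0.078     ]]
t 1.25 tool [0.2604 0.5681 0.2533] F [-1.1 -0.6 -0.1] w 1.002
shift [-4.129 -3.257 -0.467]
tool y heading 1.141 tool z [-0. -0. -1.]
twist total (0.1rad) 11.41 j6 -0.12
```

>>> apply_moves(
  targets=[
    {"translation":[-0.344,-0.271,-0.04],"twist":0,"hand":0},
    {"translation":[-0.344,-0.271,-0.04],"twist":0,"hand":0},
    {"translation":[-0.344,-0.271,-0.04],"twist":0,"hand":0},
    {"translation":[-0.344,-0.271,-0.04],"twist":0,"hand":0},
    {"translation":[-0.344,-0.271,-0.04],"twist":0,"hand":0},
    {"translation":[-0.344,-0.271,-0.04],"twist":0,"hand":0},
    {"translation":[-0.344,-0.271,-0.04],"twist":0,"hand":0},
    {"translation":[-0.344,-0.271,-0.04],"twist":0,"hand":0},
  ],
)

```text
time: 2.05
tool_pos: [0.4208, 0.2548, 0.2858]
tool_rot: [0.0, 0.213, 0.977, 0.0]
contact_force: [2.0, 0.8, 0.0]
gripper_width: 0.001
grasp_force: 0.0
```

>>> apply_moves(
  targets=[
    {"translation":[-0.344,-0.271,-0.04],"twist":0,"hand":0},
    {"translation":[-0.344,-0.271,-0.04],"twist":0,"hand":0},
    {"translation":[-0.344,-0.271,-0.04],"twist":0,"hand":0},
    {"translation":[-0.344,-0.271,-0.04],"twist":0,"hand":0},
    {"translation":[0,0,0],"twist":1,"hand":0},
    {"translation":[0,0,0],"twist":1,"hand":0},
    {"translation":[0,0,0],"twist":1,"hand":0},
    {"translation":[0,0,0],"twist":1,"hand":0},
  ],
)

```text
time: 2.85
tool_pos: [0.5002, 0.1002, 0.3014]
tool_rot: [0.0, 0.405, 0.914, 0.0]
contact_force: [0.8, -0.2, -0.6]
gripper_width: -0.001
grasp_force: 0.0
```

>>> apply_moves(
  targets=[
    {"translation":[0,0,0],"twist":1,"hand":0},
    {"translation":[0,0,0],"twist":1,"hand":0},
    {"translation":[0,0,0],"twist":1,"hand":0},
    {"translation":[0,0,0],"twist":1,"hand":0},
    {"translation":[0,0,0],"twist":1,"hand":0},
    {"translation":[0,0,0],"twist":1,"hand":0},
    {"translation":[0,0,0],"twist":1,"hand":0},
    {"translation":[0,0,0],"twist":1,"hand":0},
  ],
)

```text
time: 3.65
tool_pos: [0.5002, 0.1005, 0.3014]
tool_rot: [0.0, 0.729, 0.684, 0.0]
contact_force: [0.9, -0.2, 0.6]
gripper_width: 0.004
grasp_force: 0.0
```

```bash
python3 - <<'E'
from h import *
im=grab_frame("wrist");cv2.imwrite("pics/w1.png",im[:,:,::-1])
k=get_calibration("wrist");print(np.round(k["camera_matrix"],1).tolist(),np.round(k["pose"],3).tolist())
go([.48,.04,.3],-.305)
for q in ("blade_box","hasp_leaf","lock_top","shackle_grip"):
    print(q,[(np.round(r["point"],3).tolist(),round(r["score"],2)) for r in recognise("wrist",q)[:2]])
E
```

```text
[[397.0, 0.0, 319.2], [0.0, 397.0, 240.5], [0.0, 0.0, 1.0]] [[0.998, 0.062, 0.022, 0.506], [-0.066, 0.946, 0.317, 0.181], [-0.002, -0.318, 0.948, 0.422], [0.0, 0.0, 0.0, 1.0]]
t 3.7 tool [0.5001 0.1005 0.3014] F [0.2 0.4 0.6] w -0.0
shift [-0.617 -0.161  0.014]
tool y heading -0.066 tool z [ 0.  0. -1.]
twist total (0.1rad) 2.39 j6 0.12
blade_box [([0.578, 0.049, 0.079], 0.9)]
hasp_leaf [([0.519, 0.048, 0.122], 0.56)]
lock_top [([0.579, 0.044, 0.078], 0.56)]
shackle_grip [([0.458, 0.259, 0.074], 0.94)]
```

View pics/w1.png

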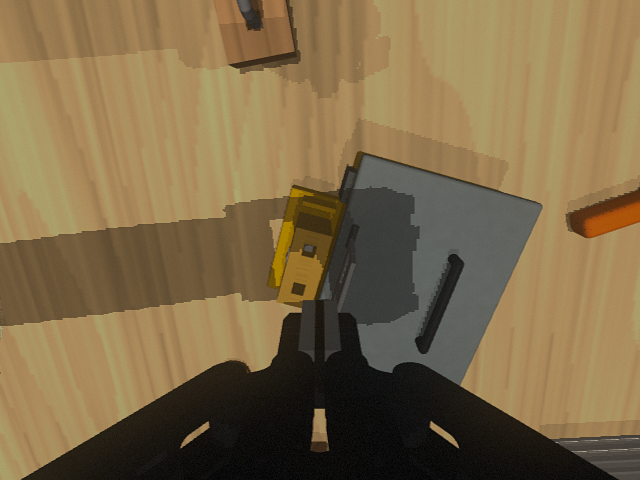

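The wrist view shows the lock's holes at about (309,250) and (299,289). The lid's left corners are at (360,153) and (541,205), and the leaf is near (350,265).

```bash
python3 - <<'E'
from h import *
k=get_calibration("wrist")
im=cv2.imread("pics/w1.png");g=cv2.cvtColor(im,cv2.COLOR_BGR2GRAY)
c=cv2.cornerSubPix(g,np.float32([[360,153],[541,205]]).reshape(-1,1,2),(5,5),(-1,-1),(3,50,.01)).reshape(-1,2);print(c)
# hole centroids: dark blobs
hs=[]
for u,v in ((309,250),(299,289)):
    p=g[v-9:v+10,u-9:u+10].astype(float);m=(p<70);ys,xs=np.nonzero(m);hs.append((u-9+xs.mean(),v-9+ys.mean()));print(m.sum(),p.min(),hs[-1])
A=p2w("wrist",c,.08,k);H=p2w("wrist",hs,.078,k);print("lid",A,"len",np.linalg.norm(A[1]-A[0]));print("holes",H,np.linalg.norm(H[1]-H[0]))
d=A[1]-A[0];y1=np.arctan2(d[1],d[0]);e=H[0]-H[1];y2=np.arctan2(e[1],e[0])-np.pi/2
print("yaw lid",y1,"holes",y2)
for yaw in (y1,):
    ux=np.array([np.cos(yaw),np.sin(yaw)]);uy=np.array([-ux[1],ux[0]])
    O=A.mean(0)[:2]-.106*ux-.114*uy;print("origin",O,"holes in box",[(float((h[:2]-O)@ux),float((h[:2]-O)@uy)) for h in H])
# blow up crop
cv2.imwrite("pics/w1c.png",cv2.resize(im[140:330,240:440],None,fx=3,fy=3,interpolation=cv2.INTER_CUBIC))
E
```

```text
[[358.30054 150.22751]
 [542.4251  204.8543 ]]
121 36.0 (np.float64(308.9834710743802), np.float64(251.03305785123968))
133 40.0 (np.float64(297.90977443609023), np.float64(288.54135338345867))
lid [[0.53562315 0.14518093 0.08      ]
 [0.69636179 0.08864737 0.08      ]] len 0.17039059836535794
holes [[0.48798738 0.05646103 0.078     ]
 [0.47494801 0.01911434 0.078     ]] 0.039557555383769864
yaw lid -0.3381983822959585 holes -0.335912173495744
origin [0.47817311 0.04454133] holes in box [(0.005303518054687357, 0.014500746785752), (0.005393954807138926, -0.025056705219323176)]
```

View pics/w1c.png

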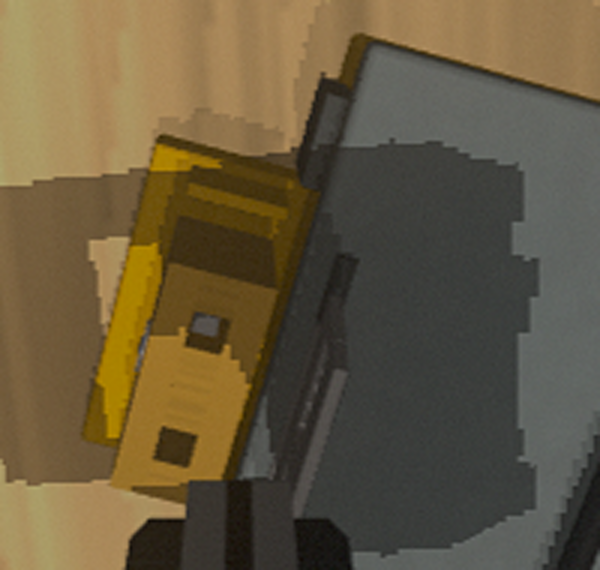

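>>> apply_moves(
  targets=[
    {"translation":[0,0,0],"twist":0.9,"hand":0},
    {"translation":[0,0,0],"twist":0.9,"hand":0},
    {"translation":[0,0,0],"twist":0.9,"hand":0},
    {"translation":[-0.2,0.24,0.2],"twist":0,"hand":0},
    {"translation":[-0.2,0.24,0.2],"twist":0,"hand":0},
    {"translation":[-0.2,0.24,0.2],"twist":0,"hand":0},
    {"translation":[0,0,0.4],"twist":0,"hand":0},
    {"translation":[0,0,0.3],"twist":0,"hand":0},
  ],
)

```text
time: 4.7
tool_pos: [0.5488, 0.0195, 0.1694]
tool_rot: [-0.0, 0.813, 0.582, -0.0]
contact_force: [0.2, -0.5, -0.8]
gripper_width: 0.001
grasp_force: 0.0
```

```bash
python3 - <<'E'
from h import *
go([.548,.020,.127],-.337)
im=grab_frame("wrist");cv2.imwrite("pics/w2.png",im[:,:,::-1])
E
```

```text
t 4.7 tool [0.5488 0.0195 0.1694] F [ 0.2 -0.5 -0.8] w 0.001
shift [ 0.002 -0.009  0.424]
tool y heading -0.329 tool z [-0.001  0.    -1.   ]
twist total (0.1rad) 0.08 j6 0.23
```

View pics/w2.png

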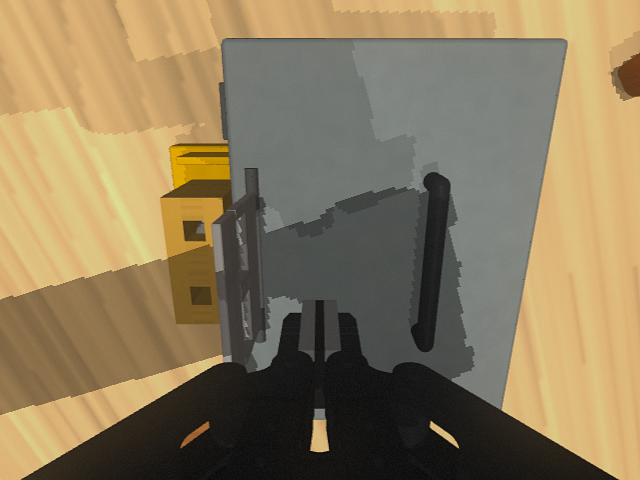

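The leaf is upright at columns 215–260, left of the shut fingers at (320,310) and clear of them. The holes show at (193,231) and (200,296).

>>> apply_moves(
  targets=[
    {"translation":[0,0,0.2],"twist":0,"hand":0},
    {"translation":[0,0,0.2],"twist":0,"hand":0},
    {"translation":[0,-0.1,0],"twist":0,"hand":0},
    {"translation":[0,-0.1,0],"twist":0,"hand":0},
    {"translation":[0,-0.1,0],"twist":0,"hand":0},
    {"translation":[0,-0.1,0],"twist":0,"hand":0},
    {"translation":[0,-0.1,0],"twist":0,"hand":0},
    {"translation":[0,-0.1,0],"twist":0,"hand":0},
  ],
)

```text
time: 5.55
tool_pos: [0.4918, 0.0401, 0.1323]
tool_rot: [0.001, 0.813, 0.582, 0.001]
contact_force: [1.0, -0.0, 0.5]
gripper_width: 0.003
grasp_force: 0.5
```

```bash
python3 - <<'E'
from h import *
go([.48,.0378,.127],-.337)
im=grab_frame("wrist");cv2.imwrite("pics/w3.png",im[:,:,::-1])
E
```

```text
t 5.55 tool [0.4918 0.0401 0.1323] F [ 1.  -0.   0.5] w 0.003
shift [-0.06  -0.105  0.052]
tool y heading -0.329 tool z [ 0.002 -0.    -1.   ]
twist total (0.1rad) 0.08 j6 0.26
```

View pics/w3.png

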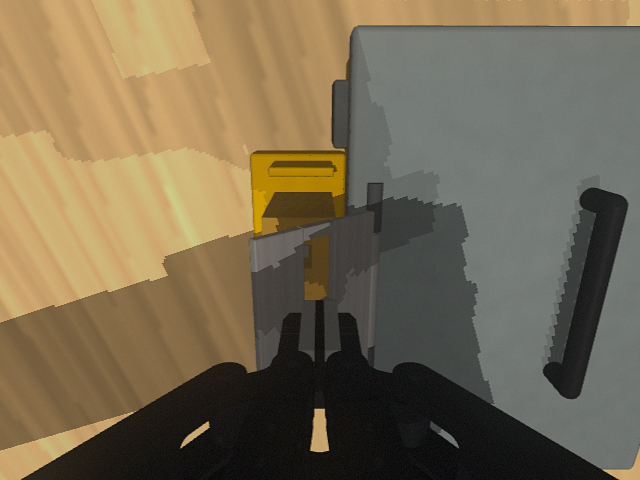

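The leaf now leans forward over the lock, with its end at columns 250–380, and force is low. I'll continue folding.

>>> apply_moves(
  targets=[
    {"translation":[0,-0.1,0.06],"twist":0,"hand":0},
    {"translation":[0,-0.1,0.06],"twist":0,"hand":0},
    {"translation":[0,0,0.05],"twist":0,"hand":0},
    {"translation":[0,0,0.05],"twist":0,"hand":0},
    {"translation":[0,0,0.03],"twist":0,"hand":0},
    {"translation":[0,0,0.01],"twist":0,"hand":0},
    {"translation":[0,0,0],"twist":0,"hand":0},
  ],
)

```text
time: 6.3
tool_pos: [0.4733, 0.0462, 0.105]
tool_rot: [-0.0, 0.813, 0.582, -0.0]
contact_force: [0.0, 1.5, 0.4]
gripper_width: 0.001
grasp_force: 0.0
```

>>> apply_moves(
  targets=[
    {"translation":[0,0,0.01],"twist":0,"hand":0},
    {"translation":[0,0,0],"twist":0,"hand":0},
  ],
)

```text
time: 6.5
tool_pos: [0.4735, 0.0463, 0.1045]
tool_rot: [0.0, 0.813, 0.582, 0.0]
contact_force: [-0.8, 0.4, -0.6]
gripper_width: 0.002
grasp_force: 0.0
```

>>> apply_moves(
  targets=[
    {"translation":[0,0,0.01],"twist":0,"hand":0},
    {"translation":[0,0,0],"twist":0,"hand":0},
  ],
)

```text
time: 6.7
tool_pos: [0.4736, 0.0463, 0.1045]
tool_rot: [0.0, 0.813, 0.582, 0.0]
contact_force: [-2.7, -0.5, 6.1]
gripper_width: 0.002
grasp_force: 3.0
```

>>> apply_moves(
  targets=[
    {"translation":[0,0,-0.1],"twist":0,"hand":0},
    {"translation":[0,0,-0.4],"twist":0,"hand":0.2},
    {"translation":[0,0,-0.4],"twist":0,"hand":0.3},
    {"translation":[0,0,-0.4],"twist":0,"hand":0.4},
    {"translation":[0.4,-0.2,0],"twist":-0.9,"hand":0.5},
    {"translation":[0.4,-0.2,0],"twist":-0.9,"hand":0.5},
    {"translation":[0.4,-0.2,0],"twist":-0.9,"hand":0.5},
    {"translation":[0.4,-0.2,0],"twist":-0.9,"hand":0.5},
  ],
)

```text
time: 7.5
tool_pos: [0.4254, 0.2194, 0.2342]
tool_rot: [0.0, 0.695, 0.719, 0.001]
contact_force: [0.6, 0.4, -0.6]
gripper_width: 0.498
grasp_force: 0.0
```

```bash
python3 - <<'E'
from h import *
im=grab_frame("wrist");cv2.imwrite("pics/w4.png",im[:,:,::-1])
go([.45,.265,.2],.12)
print([(np.round(r["point"],3).tolist(),round(r["score"],2)) for r in recognise("wrist","shackle_grip")[:2]])
for q,z in (("shackle_grip",.088),("stand_top",.04)):
  for r in regions_of("wrist",q)[:1]:
    rc,_=rect(r["pixels"]);b=p2w("wrist",cv2.boxPoints(rc),z);print(q,r["pixels"].sum(),rc,np.round(b,3).tolist(),np.round(b.mean(0),4))
E
```

```text
t 7.55 tool [0.4226 0.2243 0.234 ] F [-2.8  4.3  0.4] w 0.501
shift [0.393 0.292 0.342]
tool y heading 0.042 tool z [-0.001  0.005 -1.   ]
twist total (0.1rad) -0.78 j6 0.29
[]
shackle_grip 1297 ((358.6885681152344, 144.30870056152344), (71.53135681152344, 23.93695068359375), 86.56636810302734) [[0.438, 0.3, 0.088], [0.453, 0.301, 0.088], [0.46, 0.256, 0.088], [0.444, 0.254, 0.088]] [0.4487 0.2779 0.088 ]
stand_top 9159 ((355.0642395019531, 139.02723693847656), (134.1757049560547, 82.71360778808594), 86.42366790771484) [[0.415, 0.322, 0.04], [0.475, 0.327, 0.04], [0.491, 0.228, 0.04], [0.424, 0.221, 0.04]] [0.4514 0.2745 0.04  ]
```

View pics/w4.png

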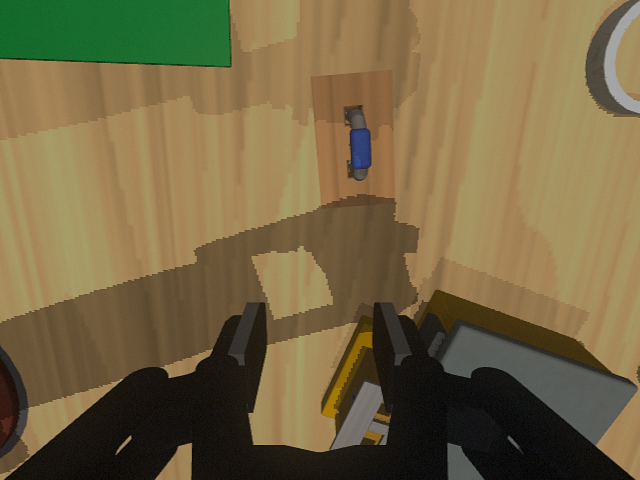

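The view shows the blue sleeve at (360,148), in the stand at (355,139). The leaf lies flat on the lock at (365,420). The arm was still moving, so I'll measure again at rest.

>>> apply_moves(
  targets=[
    {"translation":[0.1,0.13,0.0],"twist":-0.4,"hand":0.5},
    {"translation":[0.1,0.13,0],"twist":-0.4,"hand":0.5},
    {"translation":[0,0,0],"twist":0,"hand":0.5},
    {"translation":[0,0,0],"twist":0,"hand":0.5},
    {"translation":[0,0,0],"twist":0,"hand":0.5},
  ],
)

```text
time: 8.2
tool_pos: [0.4507, 0.2381, 0.2332]
tool_rot: [0.0, 0.668, 0.745, -0.0]
contact_force: [-0.0, -1.4, 0.2]
gripper_width: 0.499
grasp_force: 0.0
```

```bash
python3 - <<'E'
from h import *
k=get_calibration("wrist");im=grab_frame("wrist")
hsv=cv2.cvtColor(im,cv2.COLOR_RGB2HSV)
m=cv2.inRange(hsv,(105,120,40),(130,255,255))
n,l,st,ce=cv2.connectedComponentsWithStats(m);i=1+np.argmax(st[1:,4]);print("blue",st[i],ce[i])
rc,_=rect(l==i);b=p2w("wrist",cv2.boxPoints(rc),.091,k);print(rc,np.round(b,4).tolist());c=b.mean(0)
for r in regions_of("wrist","stand_top")[:1]:
    rc,ct=rect(r["pixels"]);q=p2w("wrist",cv2.boxPoints(rc),.04,k);print("stand",np.round(q,4).tolist(),q.mean(0),[np.round(np.degrees(np.arctan2(*(q[j]-q[j-1])[[1,0]])),1) for j in range(4)])
go([c[0],c[1],.2],.1)
cv2.imwrite("pics/w5.png",cv2.resize(im[0:300,200:600][:,:,::-1],None,fx=2,fy=2))
E
```

```text
blue [317 157  18  38 657] [325.53424658 175.81126332]
((325.5, 175.5), (37.0, 17.0), 90.0) [[0.4436, 0.2879, 0.091], [0.4546, 0.2891, 0.091], [0.4576, 0.2647, 0.091], [0.4462, 0.2635, 0.091]]
stand [[0.4156, 0.3223, 0.04], [0.4748, 0.3288, 0.04], [0.4894, 0.2288, 0.04], [0.4238, 0.2216, 0.04]] [0.45087143 0.27537947 0.04      ] [np.float64(94.6), np.float64(6.2), np.float64(-81.7), np.float64(-173.8)]
t 8.3 tool [0.4506 0.2385 0.2333] F [ 0.6 -0.1  0.2] w 0.501
shift [0.376 0.04  0.333]
tool y heading 0.11 tool z [ 0. -0. -1.]
twist total (0.1rad) 0.1 j6 0.23
```

View pics/w5.png

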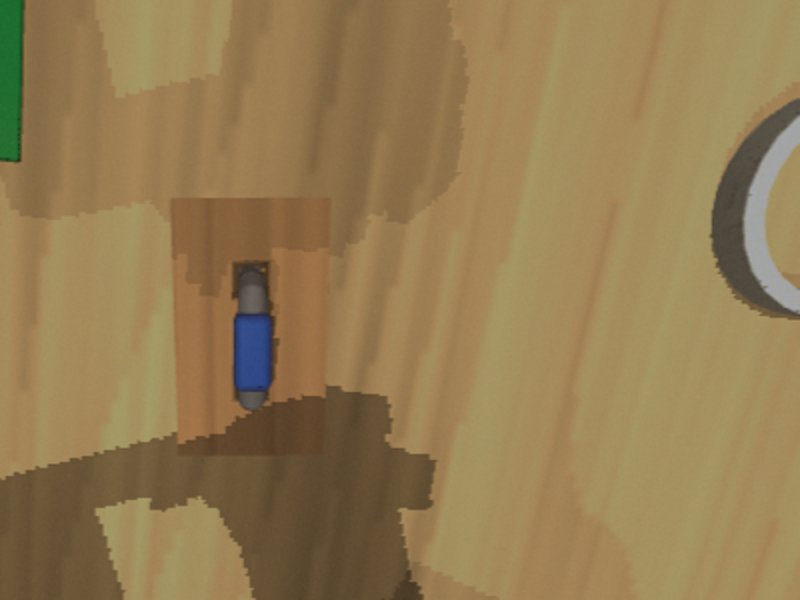

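The blue sleeve stands at crop (253,350), square to the tool and well aligned. I'll go in for the grasp.

>>> apply_moves(
  targets=[
    {"translation":[0.19,0.02,0.1],"twist":0,"hand":0.45},
    {"translation":[0.185,0.02,0.2],"twist":0,"hand":0.45},
    {"translation":[0,0,0.3],"twist":0,"hand":0.45},
    {"translation":[0,0,0.3],"twist":0,"hand":0.45},
    {"translation":[0,0,0.3],"twist":0,"hand":0.45},
    {"translation":[0,0,0.2],"twist":0,"hand":0.45},
    {"translation":[0,0,0.06],"twist":0,"hand":0.45},
    {"translation":[0,0,0],"twist":0,"hand":0.45},
  ],
)

```text
time: 9.1
tool_pos: [0.4499, 0.2764, 0.0866]
tool_rot: [-0.0, 0.667, 0.745, -0.001]
contact_force: [0.1, 0.7, 1.0]
gripper_width: 0.446
grasp_force: 0.0
```

>>> apply_moves(
  targets=[
    {"translation":[0,0,0],"twist":0,"hand":0.25},
    {"translation":[0,0,0],"twist":0,"hand":0.2},
    {"translation":[0,0,0],"twist":0,"hand":0.1},
    {"translation":[0,0,0],"twist":0,"hand":0},
    {"translation":[0,0,0],"twist":0,"hand":0},
    {"translation":[0,0,0],"twist":0,"hand":0},
  ],
)

```text
time: 9.7
tool_pos: [0.4517, 0.2774, 0.0892]
tool_rot: [0.001, 0.667, 0.745, 0.001]
contact_force: [-1.0, -0.2, 6.0]
gripper_width: 0.137
grasp_force: 59.3
```

>>> apply_moves(
  targets=[
    {"translation":[0,0,-0.05],"twist":0,"hand":0},
    {"translation":[0,0,-0.1],"twist":0,"hand":0},
    {"translation":[0,0,-0.2],"twist":0,"hand":0},
    {"translation":[0,0,-0.3],"twist":0,"hand":0},
    {"translation":[0,0,-0.3],"twist":0,"hand":0},
    {"translation":[0,0,-0.25],"twist":0,"hand":0},
    {"translation":[0,0,0],"twist":0,"hand":0},
    {"translation":[0,0,0],"twist":0,"hand":0},
  ],
)

```text
time: 10.5
tool_pos: [0.4505, 0.2768, 0.2072]
tool_rot: [0.0, 0.667, 0.745, 0.0]
contact_force: [-0.3, 0.5, -2.2]
gripper_width: 0.142
grasp_force: 58.9
```

```bash
python3 - <<'E'
from h import *
s=state()
print(s["grasp_force"])
im=grab_frame("wrist");cv2.imwrite("pics/w6.png",im[:,:,::-1])
go([.4815,.0378,.2],-.337)
# scene: check mask of leaf/shackle tilt
grab_frame("scene");cv2.imwrite("pics/s6.png",grab_frame("scene")[:,:,::-1])
E
```

```text
58.90426754951477
t 10.55 tool [0.4498 0.2765 0.2058] F [ 0.4  0.  -1.8] w 0.137
shift [-2.408  0.051  0.059]
tool y heading 0.111 tool z [-0.002 -0.001 -1.   ]
twist total (0.1rad) 4.48 j6 0.3
```

View pics/w6.png

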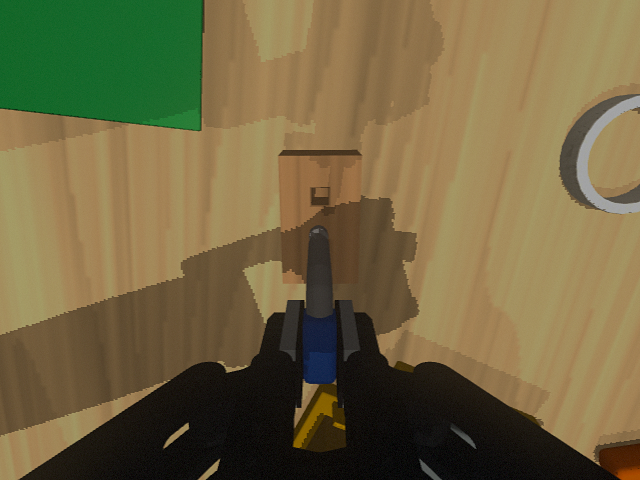

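The shackle is in the grip with the sleeve at (320,345). Its far leg's tip is at about (318,230), and the stand's hole is empty at (320,196).

```bash
python3 - <<'E'
from h import *
def T(p,q):
    M=np.eye(4);M[:3,:3]=R.from_quat([q[1],q[2],q[3],q[0]]).as_matrix();M[:3,3]=p;return M
s=state();k=get_calibration("wrist");Tt=T(s["tool_pos"],s["tool_rot"]);E=np.linalg.inv(Tt)@np.array(k["pose"]);print("cam in tool",np.round(E,3).tolist())
# expected leg in image
for x,z in ((20,.0792),(24.5,.0792),(25,.060),(25,.04)): print(x,z,w2p("wrist",(Tt@[x/1e3,0,z,1])[:3],k))
g=cv2.cvtColor(cv2.imread("pics/w6.png"),cv2.COLOR_BGR2GRAY);print(g[218:240:1,319].tolist())
# w2, holes
k2=dict(k);k2["pose"]=T([.5488,.0195,.1694],[0,.8135,.5815,0])@E
g2=cv2.cvtColor(cv2.imread("pics/w2.png"),cv2.COLOR_BGR2GRAY);hs=[]
for u,v in ((193,231),(200,296)):
    p=g2[v-14:v+15,u-14:u+15].astype(float);m=p<75;ys,xs=np.nonzero(m);hs.append((u-14+(xs.min()+xs.max())/2,v-14+(ys.min()+ys.max())/2));print(m.sum(),xs.min(),xs.max(),ys.min(),ys.max(),hs[-1])
H=p2w("wrist",hs,.078,k2);print(H,H.mean(0),np.linalg.norm(H[0]-H[1]),np.arctan2(*(H[0]-H[1])[[1,0]])-np.pi/2)
# lid edge yaw in w2: top-edge and left-edge corners
print(p2w("wrist",[(223,40),(566,40)],.08,k2))
E
```

```text
cam in tool [[-0.0, 0.948, 0.318, 0.081], [1.0, -0.0, 0.002, 0.0], [0.002, 0.318, -0.948, -0.121], [0.0, 0.0, 0.0, 1.0]]
20 0.0792 [[319.41410491 229.57556264]]
24.5 0.0792 [[319.41163879 221.33529058]]
25 0.06 [[319.37086868 231.28354624]]
25 0.04 [[319.31947244 245.08117102]]
[72, 71, 71, 71, 72, 71, 71, 55, 49, 51, 61, 52, 57, 54, 56, 48, 46, 46, 47, 48, 49, 48]
333 4 25 4 23 (np.float64(193.5), np.float64(230.5))
366 4 25 4 22 (np.float64(200.5), np.float64(295.0))
[[0.48728302 0.05718188 0.078     ]
 [0.47448688 0.01943271 0.078     ]] [0.48088495 0.03830729 0.078     ] 0.039859015858860446 -0.3268223290209291
[[0.54133872 0.1398936  0.08      ]
 [0.69614667 0.0868137  0.08      ]]
```

>>> apply_moves(
  targets=[
    {"translation":[-0.2,0.0,0],"twist":0,"hand":0},
    {"translation":[-0.4,0.01,0],"twist":0,"hand":0},
    {"translation":[-0.4,0.01,0],"twist":0,"hand":0},
    {"translation":[-0.4,0.01,0],"twist":0,"hand":0},
    {"translation":[-0.4,0.01,0],"twist":0,"hand":0},
    {"translation":[-0.4,0.0,0],"twist":0,"hand":0},
    {"translation":[-0.2,0.01,0],"twist":0,"hand":0},
  ],
)

```text
time: 11.35
tool_pos: [0.4813, 0.0363, 0.2054]
tool_rot: [-0.001, 0.668, 0.744, -0.001]
contact_force: [0.4, -0.5, -1.3]
gripper_width: 0.14
grasp_force: 58.8
```

>>> apply_moves(
  targets=[
    {"translation":[0,0,0],"twist":0.9,"hand":0},
    {"translation":[0,0,0],"twist":0.9,"hand":0},
    {"translation":[0,0,0],"twist":0.9,"hand":0},
    {"translation":[0,0,0],"twist":0.9,"hand":0},
    {"translation":[0,0,0],"twist":0.83,"hand":0},
    {"translation":[0,0,0],"twist":0,"hand":0},
    {"translation":[0,0,0],"twist":0,"hand":0},
    {"translation":[0,0,0],"twist":0,"hand":0},
  ],
)

```text
time: 12.15
tool_pos: [0.4818, 0.0389, 0.2066]
tool_rot: [-0.0, 0.814, 0.581, -0.0]
contact_force: [0.4, -0.3, -1.4]
gripper_width: 0.14
grasp_force: 58.8
```

```bash
python3 - <<'E'
from h import *
im=grab_frame("wrist");cv2.imwrite("pics/w7.png",im[100:400,120:520][:,:,::-1].repeat(2,0).repeat(2,1))
cv2.imwrite("pics/w7f.png",im[:,:,::-1])
go([.4815,.0397,.18],-.332)
E
```

```text
t 12.2 tool [0.4819 0.0389 0.2068] F [-0.6 -0.3 -1.1] w 0.14
shift [ 0.006 -0.006  0.268]
tool y heading -0.331 tool z [-0.001  0.    -1.   ]
twist total (0.1rad) 0.01 j6 0.26
```

View pics/w7.png

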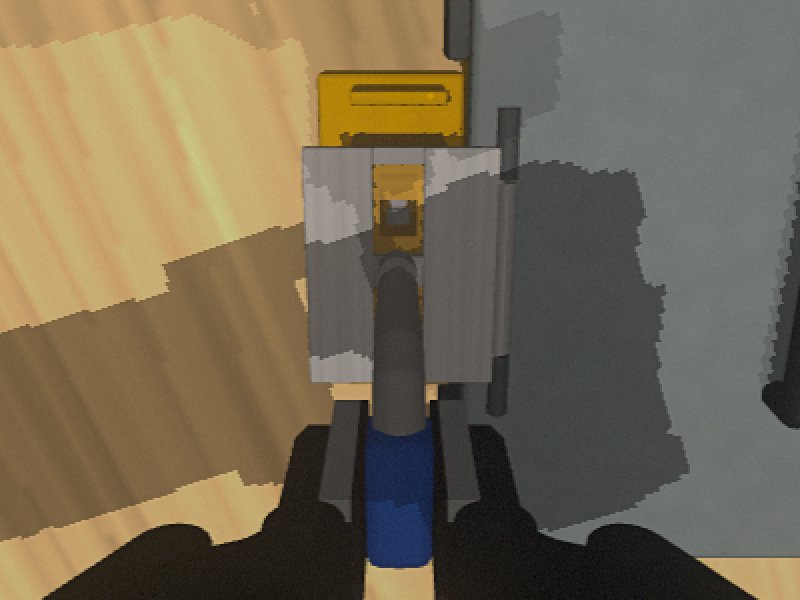

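The leaf lies flat and the far hole shows through its slot at crop (398,218), in line with the leg at column 397. I'll compute the offset along tool x.

```bash
python3 - <<'E'
from h import *
g=cv2.cvtColor(cv2.imread("pics/w7f.png"),cv2.COLOR_BGR2GRAY)
print(g[180:230,319].tolist());print(g[209,300:340].tolist());print("leg row 250",g[250,295:345].tolist())
s=state();r=rot(s);k=get_calibration("wrist")
for v in (200,209,218): 
    q=p2w("wrist",[(319,v)],.078,k)[0];print(v,r.inv().apply(q-s["tool_pos"])*1e3)
z=s["tool_pos"][2]-.0792;q=p2w("wrist",[(319,225)],z,k)[0];print("tip outer edge",r.inv().apply(q-s["tool_pos"])*1e3)
E
```

```text
[128, 127, 119, 120, 123, 122, 120, 115, 115, 115, 121, 120, 117, 118, 119, 115, 112, 134, 132, 133, 124, 127, 126, 108, 75, 68, 66, 69, 72, 67, 69, 69, 61, 57, 58, 59, 54, 56, 82, 88, 91, 89, 89, 66, 65, 56, 58, 57, 60, 71]
[126, 127, 129, 127, 131, 123, 89, 88, 124, 108, 61, 56, 57, 62, 65, 66, 64, 71, 71, 67, 67, 68, 69, 67, 65, 54, 58, 53, 71, 92, 94, 87, 84, 95, 93, 94, 96, 98, 97, 97]
leg row 250 [94, 94, 94, 96, 92, 92, 91, 93, 95, 96, 93, 82, 69, 67, 51, 52, 57, 56, 56, 57, 55, 56, 57, 57, 58, 58, 57, 55, 56, 56, 51, 57, 53, 53, 69, 84, 64, 88, 90, 92, 92, 93, 94, 94, 94, 94, 94, 94, 91, 90]
200 [2.46560737e+01 5.95064650e-02 1.28809119e+02]
209 [1.87274166e+01 5.54825902e-02 1.28810414e+02]
218 [1.27101390e+01 5.13985673e-02 1.28811727e+02]
tip outer edge [22.50407113  0.16563662 79.19499494]
```

>>> apply_moves(
  targets=[
    {"translation":[0.005,0,0.12],"twist":0,"hand":0},
    {"translation":[0,0,0.12],"twist":0,"hand":0},
    {"translation":[0,0,0.1],"twist":0,"hand":0},
    {"translation":[0,0,0.06],"twist":0,"hand":0},
    {"translation":[0,0,0],"twist":0,"hand":0},
    {"translation":[0,0,0],"twist":0,"hand":0},
  ],
)

```text
time: 12.8
tool_pos: [0.4823, 0.0394, 0.1672]
tool_rot: [-0.0, 0.814, 0.581, -0.0]
contact_force: [-0.7, 0.2, -1.1]
gripper_width: 0.142
grasp_force: 58.8
```

```bash
python3 - <<'E'
from h import *
im=grab_frame("wrist");cv2.imwrite("pics/w8.png",cv2.resize(im[180:280,260:380][:,:,::-1],None,fx=5,fy=5,interpolation=cv2.INTER_CUBIC))
go([.4819,.0391,.157],-.332)
E
```

```text
t 12.85 tool [0.4826 0.0393 0.1677] F [-0.5 -0.3 -1.9] w 0.135
shift [-0.005 -0.006  0.107]
tool y heading -0.332 tool z [ 0.001 -0.    -1.   ]
twist total (0.1rad) 0.0 j6 0.26
```

View pics/w8.png

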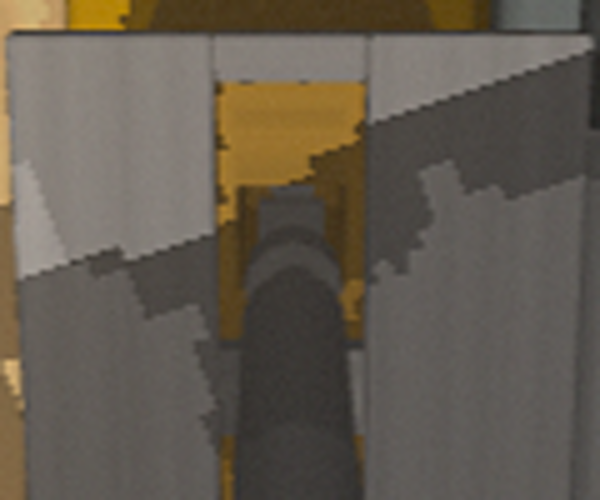

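The leg tip at crop (292,235) is centred in the hole's columns, 238–345. I have now viewed 11 pictures, one over the limit of 10, so I'll work by force and numbers only from here. Descending slowly.

>>> apply_moves(
  targets=[
    {"translation":[0,0,0.03],"twist":0,"hand":0},
    {"translation":[0,0,0.03],"twist":0,"hand":0},
    {"translation":[0,0,0.03],"twist":0,"hand":0},
    {"translation":[0,0,0.01],"twist":0,"hand":0},
    {"translation":[0,0,0],"twist":0,"hand":0},
  ],
)

```text
time: 13.35
tool_pos: [0.4821, 0.0394, 0.157]
tool_rot: [-0.0, 0.814, 0.581, -0.0]
contact_force: [-0.0, -0.9, -1.0]
gripper_width: 0.14
grasp_force: 58.8
```

>>> apply_moves(
  targets=[
    {"translation":[0,0,0.01],"twist":0,"hand":0},
    {"translation":[0,0,0.01],"twist":0,"hand":0},
  ],
)

```text
time: 13.55
tool_pos: [0.4824, 0.0394, 0.1554]
tool_rot: [0.0, 0.814, 0.581, 0.0]
contact_force: [0.3, 0.4, -1.5]
gripper_width: 0.136
grasp_force: 58.8
```

>>> apply_moves(
  targets=[
    {"translation":[0,0,0.01],"twist":0,"hand":0},
    {"translation":[0,0,0.01],"twist":0,"hand":0},
    {"translation":[0,0,0],"twist":0,"hand":0},
  ],
)

```text
time: 13.85
tool_pos: [0.4822, 0.0394, 0.1531]
tool_rot: [-0.0, 0.814, 0.581, -0.0]
contact_force: [0.4, 0.3, -0.4]
gripper_width: 0.139
grasp_force: 58.8
```

>>> apply_moves(
  targets=[
    {"translation":[0,0,0.01],"twist":0,"hand":0},
    {"translation":[0,0,0.01],"twist":0,"hand":0},
    {"translation":[0,0,0],"twist":0,"hand":0},
  ],
)

```text
time: 14.15
tool_pos: [0.4822, 0.0394, 0.1511]
tool_rot: [-0.0, 0.814, 0.581, -0.0]
contact_force: [0.5, -0.2, -1.0]
gripper_width: 0.142
grasp_force: 58.8
```

No contact 6 mm below the lock's top, so both legs are in. Continuing.

>>> apply_moves(
  targets=[
    {"translation":[0,0,0.02],"twist":0,"hand":0},
    {"translation":[0,0,0.02],"twist":0,"hand":0},
    {"translation":[0,0,0.02],"twist":0,"hand":0},
    {"translation":[0,0,0],"twist":0,"hand":0},
  ],
)

```text
time: 14.55
tool_pos: [0.482, 0.0394, 0.1448]
tool_rot: [-0.0, 0.814, 0.581, -0.0]
contact_force: [-0.0, -0.0, -1.3]
gripper_width: 0.142
grasp_force: 58.8
```

>>> apply_moves(
  targets=[
    {"translation":[0,0,0.02],"twist":0,"hand":0},
    {"translation":[0,0,0.02],"twist":0,"hand":0},
    {"translation":[0,0,0],"twist":0,"hand":0},
  ],
)

```text
time: 14.85
tool_pos: [0.482, 0.0394, 0.1409]
tool_rot: [-0.0, 0.814, 0.581, -0.0]
contact_force: [-0.3, 0.5, -1.4]
gripper_width: 0.137
grasp_force: 58.8
```

>>> apply_moves(
  targets=[
    {"translation":[0,0,0.02],"twist":0,"hand":0},
    {"translation":[0,0,0.02],"twist":0,"hand":0},
    {"translation":[0,0,0],"twist":0,"hand":0},
  ],
)

```text
time: 15.15
tool_pos: [0.4827, 0.0393, 0.1376]
tool_rot: [0.0, 0.814, 0.581, 0.0]
contact_force: [0.5, 0.1, -0.3]
gripper_width: 0.141
grasp_force: 59.0
```

>>> apply_moves(
  targets=[
    {"translation":[0,0,0.02],"twist":0,"hand":0},
    {"translation":[0,0,0.02],"twist":0,"hand":0},
    {"translation":[0,0,0],"twist":0,"hand":0},
  ],
)

```text
time: 15.45
tool_pos: [0.4825, 0.0393, 0.1331]
tool_rot: [0.0, 0.814, 0.581, 0.0]
contact_force: [0.9, 0.2, 0.2]
gripper_width: 0.145
grasp_force: 59.2
```

>>> apply_moves(
  targets=[
    {"translation":[0,0,0.02],"twist":0,"hand":0},
    {"translation":[0,0,0.01],"twist":0,"hand":0},
    {"translation":[0,0,0],"twist":0,"hand":0},
  ],
)

```text
time: 15.75
tool_pos: [0.4826, 0.0393, 0.1305]
tool_rot: [0.0, 0.814, 0.581, 0.0]
contact_force: [1.2, 0.4, 3.2]
gripper_width: 0.14
grasp_force: 59.6
```

>>> apply_moves(
  targets=[
    {"translation":[0,0,0.01],"twist":0,"hand":0},
    {"translation":[0,0,0.01],"twist":0,"hand":0},
    {"translation":[0,0,0],"twist":0,"hand":0},
  ],
)

```text
time: 16.05
tool_pos: [0.4825, 0.0393, 0.1284]
tool_rot: [0.0, 0.814, 0.581, 0.0]
contact_force: [1.4, -1.1, 3.2]
gripper_width: 0.137
grasp_force: 59.7
```

>>> apply_moves(
  targets=[
    {"translation":[0,0,0.01],"twist":0,"hand":0},
    {"translation":[0,0,0.01],"twist":0,"hand":0},
    {"translation":[0,0,0],"twist":0,"hand":0},
  ],
)

```text
time: 16.35
tool_pos: [0.4825, 0.0393, 0.1262]
tool_rot: [0.0, 0.814, 0.581, 0.0]
contact_force: [1.2, -0.9, 3.2]
gripper_width: 0.141
grasp_force: 59.6
```

>>> apply_moves(
  targets=[
    {"translation":[0,0,0.01],"twist":0,"hand":0},
    {"translation":[0,0,0],"twist":0,"hand":0},
  ],
)

```text
time: 16.55
tool_pos: [0.4824, 0.0393, 0.1252]
tool_rot: [0.0, 0.814, 0.581, 0.0]
contact_force: [1.6, -0.3, 3.6]
gripper_width: 0.139
grasp_force: 59.6
```

>>> apply_moves(
  targets=[
    {"translation":[0,0,0.01],"twist":0,"hand":0},
    {"translation":[0,0,0],"twist":0,"hand":0},
  ],
)

```text
time: 16.75
tool_pos: [0.4824, 0.0393, 0.1243]
tool_rot: [0.0, 0.814, 0.581, 0.0]
contact_force: [2.3, -0.3, 2.9]
gripper_width: 0.137
grasp_force: 59.7
```

>>> apply_moves(
  targets=[
    {"translation":[0,0,0.005],"twist":0,"hand":0},
    {"translation":[0,0,0],"twist":0,"hand":0},
  ],
)

```text
time: 16.95
tool_pos: [0.4824, 0.0394, 0.1239]
tool_rot: [0.0, 0.814, 0.581, 0.0]
contact_force: [1.9, -0.4, 4.9]
gripper_width: 0.141
grasp_force: 59.8
```

>>> apply_moves(
  targets=[
    {"translation":[0,0,0.005],"twist":0,"hand":0},
    {"translation":[0,0,0],"twist":0,"hand":0},
  ],
)

```text
time: 17.15
tool_pos: [0.4824, 0.0394, 0.1234]
tool_rot: [0.0, 0.814, 0.581, 0.0]
contact_force: [1.9, -1.1, 4.0]
gripper_width: 0.137
grasp_force: 59.8
```

>>> apply_moves(
  targets=[
    {"translation":[0,0,0.005],"twist":0,"hand":0},
    {"translation":[0,0,0],"twist":0,"hand":0},
  ],
)

```text
time: 17.35
tool_pos: [0.4825, 0.0393, 0.1232]
tool_rot: [0.0, 0.814, 0.581, 0.0]
contact_force: [1.2, -0.7, 6.5]
gripper_width: 0.14
grasp_force: 60.0
```

>>> apply_moves(
  targets=[
    {"translation":[0,0,0.005],"twist":0,"hand":0},
    {"translation":[0,0,0],"twist":0,"hand":0},
  ],
)

```text
time: 17.55
tool_pos: [0.4826, 0.0393, 0.1232]
tool_rot: [0.0, 0.814, 0.581, 0.0]
contact_force: [0.6, -0.9, 8.5]
gripper_width: 0.14
grasp_force: 60.3
```

>>> apply_moves(
  targets=[
    {"translation":[0,0,0.01],"twist":0,"hand":0},
    {"translation":[0,0,0],"twist":0,"hand":0},
    {"translation":[0,0,0],"twist":0,"hand":0},
  ],
)

```text
time: 17.85
tool_pos: [0.4829, 0.0393, 0.1232]
tool_rot: [0.0, 0.814, 0.581, 0.0]
contact_force: [-1.1, -1.3, 12.2]
gripper_width: 0.139
grasp_force: 61.0
```

>>> apply_moves(
  targets=[
    {"translation":[0,0,-0.03],"twist":0,"hand":0},
    {"translation":[0,0,-0.02],"twist":0,"hand":0},
    {"translation":[0,0,0],"twist":0,"hand":0},
  ],
)

```text
time: 18.15
tool_pos: [0.4819, 0.0394, 0.1254]
tool_rot: [-0.0, 0.814, 0.581, -0.0]
contact_force: [3.9, -0.8, -1.0]
gripper_width: 0.135
grasp_force: 59.2
```

>>> apply_moves(
  targets=[
    {"translation":[0,0,-0.01],"twist":0,"hand":0},
    {"translation":[0,0,-0.01],"twist":0,"hand":0},
    {"translation":[0,0,0],"twist":0,"hand":0},
  ],
)

```text
time: 18.45
tool_pos: [0.4814, 0.0394, 0.1257]
tool_rot: [-0.0, 0.814, 0.58, -0.0]
contact_force: [8.0, -0.6, -10.0]
gripper_width: 0.138
grasp_force: 58.8
```

It holds against an upward pull (z stops at 0.1257, -10 N), so it is latched. I'll relax, open and retreat.

>>> apply_moves(
  targets=[
    {"translation":[0,0,0.02],"twist":0,"hand":0},
    {"translation":[0,0,0],"twist":0,"hand":0},
    {"translation":[0,0,0],"twist":0,"hand":0.2},
    {"translation":[0,0,0],"twist":0,"hand":0.3},
    {"translation":[0,0,0],"twist":0,"hand":0.45},
    {"translation":[0,0,0],"twist":0,"hand":0.45},
    {"translation":[0,0,0],"twist":0,"hand":0.45},
  ],
)

```text
time: 19.15
tool_pos: [0.4821, 0.0394, 0.1263]
tool_rot: [-0.0, 0.814, 0.581, -0.0]
contact_force: [0.2, 0.1, -0.4]
gripper_width: 0.451
grasp_force: 0.0
```

>>> apply_moves(
  targets=[
    {"translation":[0,0,-0.1],"twist":0,"hand":0.45},
    {"translation":[0,0,-0.2],"twist":0,"hand":0.45},
    {"translation":[0,0,-0.3],"twist":0,"hand":0.45},
    {"translation":[0,0,-0.3],"twist":0,"hand":0.45},
    {"translation":[-0.2,0,-0.1],"twist":0,"hand":0.45},
    {"translation":[0,0,0],"twist":0,"hand":0.45},
    {"translation":[0,0,0],"twist":0,"hand":0.45},
  ],
)

```text
time: 19.85
tool_pos: [0.4758, 0.0205, 0.2267]
tool_rot: [0.0, 0.814, 0.58, 0.0]
contact_force: [-0.3, -0.3, -0.1]
gripper_width: 0.449
grasp_force: 0.0
```

```bash
python3 - <<'E'
from h import *
k=get_calibration("wrist");im=grab_frame("wrist");s=state();print(s["time"],s["contact_force"],s["tool_pos"],s["gripper_width"])
m=cv2.inRange(cv2.cvtColor(im,cv2.COLOR_RGB2HSV),(105,120,40),(130,255,255))
n,l,st,ce=cv2.connectedComponentsWithStats(m);i=1+np.argmax(st[1:,4]);print("blue",st[i],ce[i])
print("expected latched/sprung px",w2p("wrist",[[.4815,.038,.127],[.4815,.038,.135]],k))
u,v,w,h,_=st[i]
e=p2w("wrist",[(u,v+h/2),(u+w,v+h/2)],.127,k);print("width if top at .127:",np.linalg.norm(e[1]-e[0]))
for q in ("hasp_leaf","shackle_grip"):
    print(q,[(np.round(r["point"],3).tolist(),round(r["score"],2)) for r in recognise("wrist",q)[:2]])
E
```

```text
19.9 [-0.40833729 -0.51657476  0.0894553 ] [0.47544996 0.02070221 0.22582748] 0.44537234289411864
blue [308 199  22  43 870] [318.84827586 219.96666667]
expected latched/sprung px [[318.1044765  221.89766212]
 [318.05210026 225.82050791]]
width if top at .127: 0.012672268638378248
hasp_leaf [([0.491, 0.04, 0.08], 0.93), ([0.581, 0.037, 0.079], 0.55)]
shackle_grip []
```

```bash
python3 -c "
from plant import *
print(job_done())"
```

```text
the job is handed in; nothing more can be done
None
```

The box is locked and handed in at about 20 s: the leaf lies flat, and the blue-sleeved shackle is latched (it held against a 10 N upward pull; pressed in at about 12 N) and released; I viewed 11 pictures, one over the limit of 10.

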